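# Dock the six-sided pill box in its bedside dispenser

### The job

Put the pill box back in its dispenser for the night: slide the dispenser's latch open, lift the six-sided pill box off the coaster, set it down on the six-sided ring (do not let it fall from a height) and work it round in small turns while pressing until it drops fully home. Then slide the latch fully shut over its edge and let go. Keep the box upright, and leave the carafe, stopper, cup and cuff case where they stand.

Things in the scene. Friction and masses are not known exactly. Their poses are not given: they have to be found in the camera images.
- tray: Fixed pill dispenser: lavender base plate, 150 mm (its x) by 225 mm (its y, from -75 to +150 mm), 12 mm thick. Origin on the sill, under the vertical axis of the white six-sided ring that stands on the plate; z up. A lavender block (60 by 60 mm, top 34 mm above the sill, centred 112 mm along +y) carries the latch.
- recess (a point): Centre of the floor of the ring's hexagonal recess, 12 mm above the sill, on the ring's axis; axes as the tray's (not the ring's). The recess is 96 mm across flats and 16 mm deep; the pattern repeats every 60 degrees.
- ring_top (a point): Centre of the top of the white ring, 28 mm above the sill, 128 mm across outer flats (parallel to the recess flats). The ring has stopped at ANY angle about the vertical: neither the tray's yaw nor this entry tells it (its axes are the tray's); look from above or find it by feel. The ring is stiff: it stays put under moderate pressing and turning.
- latch (a joint): White sliding latch: 0 m = fully shut, 0.030 m = fully open, opening along the tray's +y; about 1.5 N moves it, it stays where left. A tongue 36 mm wide, 6 mm thick, underside 35 mm above the sill, its tip 36 mm from the ring's axis when shut, 66 mm when open. It passes 3 mm over the hexagonal part of a box that is fully home and jams against one that is not.
- latch_tab (a point): Centre of the top of the latch's upright finger tab: 24 mm along tray x, 14 mm along tray y, 30 mm tall, top 71 mm above the sill. Moves with the latch: 86 mm from the ring's axis when shut, 116 mm when open. Pinch it across the 24 mm, or push it.
- pod: Loose white six-sided pill box, 0.1 to 0.25 kg: hexagon 90 mm across flats, 20 mm high, flats facing its +x and -x; on top a bar grip 40 mm long (its x), 22 mm wide (its y), from 20 to 56 mm above the underside. Origin: centre of underside. 3 mm play each side in the recess: drops in within about 7 degrees. Origin 12 mm above the sill when home, 28 mm when resting on the ring.
- coaster: Round wooden coaster, 112 mm across, 10 mm thick, loose on the sill, on which the pill box starts. Origin: centre of its underside.
- carafe: Bystander: empty glass carafe, 96 mm across, 185 mm tall. Origin: centre of its underside.
- stopper: Bystander: glass stopper, 60 mm across, 66 mm tall, standing. Origin: centre of its underside.
- cup: Bystander: white ceramic mug, 80 mm across, 85 mm tall. Origin: centre of its underside.
- case: Bystander: closed grey cuff case with a steel clip, 100 by 160 by 55 mm. Origin: centre of its underside.

How it is judged:
On the way, in this order (a step that is already met when the one before it is completed fails the run):
1. the latch is slid open, 25 mm or more of its 30 mm (value of joint latch above 0.025 m), for 0.1 s.
2. the pill box is lifted higher than the ring (underside over 32 mm) (height (world z) of pod above 0.032 m), for 0.1 s.
3. the pill box has dropped home in the recess: within 3 mm of the floor, 5 mm of the axis, level, with the latch still off it (z of pod in the frame of recess below 0.003 m and horizontal distance between pod and recess below 0.005 m and angle between pod's own z axis and vertical below 0.05 rad and value of joint latch above 0.015 m), for 0.2 s.
At the end, for the whole second after the job is handed in: The pill box lies at rest in the hexagonal recess, its underside within 3 mm of the recess floor, within 5 mm of the axis and level within 0.05 rad, and the latch is shut to within 4 mm (z of pod in the frame of recess between -0.003 and 0.003 m and horizontal distance between pod and recess below 0.005 m and angle between pod's own z axis and vertical below 0.05 rad and value of joint latch below 0.004 m and linear speed of pod below 0.02 m/s); the robot touches nothing.
It fails at once if a bystander (carafe, stopper, cup, cuff case) is moved by over 25 mm (distance of any of carafe, stopper, cup, case from where it was at the start of the episode above 0.025 m).
It fails at once if the pill box is tipped by over 0.5 rad (angle between pod's own z axis and vertical above 0.5 rad).
It fails at once if the pill box falls onto the dispenser from a height (faster than 0.8 m/s near the ring) (horizontal distance between pod and recess below 0.08 m and z of pod in the frame of recess below 0.022 m and linear speed of pod above 0.8 m/s).
It also fails if it takes over 67 s, if anything falls off the work surface, if the arm or the gripper's body presses on something with over 40 N, if the wrist force passes 120 N, or if a joint passes its speed limit or range.

### The arm

A 6-joint arm with a two-finger parallel gripper is mounted at the origin on the work surface. World frame = base frame: x ahead of the robot, y to its left, z up, the work surface at z = 0. Lengths are in m, angles in rad, forces in N, time in s.
With the tool pointing down it reaches from about 0.3 to 0.75 m from the base axis. Payload 8.5 kg.
Tool frame: the origin (TCP) lies at the very end of the fingers, on their centre line; the grasp point (between the pads) lies 19 mm behind it; z points along the fingers, y is the line along which they close (so a half turn about z gives the same grasp; the last joint's range is limited). The gripper opens to 85 mm and grips with 20 to 120 N. Pads are 22 mm wide; open, the fingers measure 114 mm over their backs; the gripper's body (76 mm by 85 mm) begins 54 mm behind the grasp point. The pads swing forward as they close: fully open they stand 13 mm farther back than shut.
Start: joints at [1.085, 0.381, 1.297, -0, 1.464, -0.215], TCP at [0.147, 0.53, 0.231] pointing down, gripper open.
Joint ranges: [-3.11, 3.11], [-0.89, 2.33], [0.22, 2.48], [-1.42, 4.56], [0.17, 2.85], [-2.88, 2.88]. Speed limits (rad/s): [2.39, 2.39, 3.14, 3.14, 3.14, 3.14].

### API

Orientations are given as [roll, pitch, yaw] about the fixed x, y, z axes, in that order (R = Rz(yaw) Ry(pitch) Rx(roll)).
In Python, from cell import status, vision, r gives the robot as it stands.
- The arm moves only by the tool play_rows, never from a script. Its argument "rows" is one flat list of numbers, 6 for each row, row after row: the shift along the tool's x, y, z in m, then the turn, a rotation vector about the tool's x, y, z in rad. A call has 1 to 12 rows; each row shifts and turns the commanded pose from where the row before left it, along the tool's axes as they then stand; what a row does not reach is not made up. A row lasts 1/8 s, in which the tool goes at most 62.5 mm and 10.7 degrees, less where a joint would pass 70% of its speed; a pose out of reach is approached as far as the arm can. A call is refused whole if a number of a shift passes 0.0625 or a number of a turn 0.188, either way. A call with a gripper value outside its range is refused whole. "fingers" is the finger opening in m, from 0 to 0.0854, set as the call begins (left out, the last holds). The fingers move at their own pace and stop on an object; the grip force is fixed at half the most. Time passes only in rows, so rows that do not move let the fingers close. It gives the time, the measured TCP pose, the force, the opening and the grip force at its end, in the units of the state.
- status.read_state(): the state, without advancing time (a new reading comes with each control period).
- vision.camera(name): name is "scene" or "top"; returns a dict with "image" (420x560x3 uint8, red, green, blue), "z_map" (420x560 float32, m along the optical axis (not along the pixel's ray), 0 where there is no reading), "fov_y" (degrees; the focal length in pixels is half the picture's height over the tangent of half this angle, whatever the lens; pixels are square), "cx", "cy" (the principal point, pixels), "distortion" ([k1, k2, p1, p2, k3] as OpenCV has them; the pictures are not rectified), "R" (3x3) and "t" (3): a world point X has camera coordinates R X + t. Camera axes: x right, y down, z forward; pixel columns grow to the right and rows downward; lengths in m; the calibration is good to about 2 mm. A picture is of the moment at which its call begins.
- r.hand_in(): hands the job in; it is judged then, once.
The state is a dict: "time_s": time; "qpos": joint angles; "qvel": joint speeds; "joint_efforts": joint torques, N m; "position": TCP position; "tool_rot": TCP orientation; "wrist_force": force on the tool from outside, world axes, zero at the start; "torque": the same for the moment, N m; "gripper_width": finger opening in m; "finger_force": force on a finger pad.
Only numpy, scipy, OpenCV 4.12 (cv2) and the standard library are available. Lean on these libraries where they do the work, as an engineer would, in place of code of your own. Each camera call takes 0.05 s, during which the arm holds its last target. There are 200 camera calls.

## Working session

There is one attempt and no reset: what is moved stays moved. The work goes in short steps, Python scripts to look and compute and a tool call to move; the robot and the scene stay as the last step left them, time stands still between calls to the robot, and variables do not carry over. Pictures are saved under pics/ and viewed, at most 10 in all, crops included, and the job is handed in when it is done.

Besides the shell and the picture viewer there is one more tool, called as name(argument=value, ...) on one line, values as JSON. play_rows: Moves the arm, as the interface text tells. Its arguments: {"type":"object","properties":{"rows":{"type":"array"},"fingers":{"type":"number"}},"required":["rows"]}

```bash
mkdir -p pics; python3 - <<'E'
from cell import status, vision, r
import cv2,numpy as np
for n in("top","scene"):
    c=vision.camera(n); cv2.imwrite(f"pics/{n}0.png",c["image"][:,:,::-1]); np.savez(f"{n}0.npz",**{k:np.array(v) for k,v in c.items()})
    print(n,c["fov_y"],c["cx"],c["cy"],c["distortion"],c["R"],c["t"])
print(status.read_state())
E
```

```text
top 54.805177596922206 282.88747761355785 210.65813736882654 [0.00828247 0.         0.         0.         0.        ] [[ 0.02676097 -0.99922156  0.0289848 ]
 [-0.98102861 -0.03182092 -0.19123361]
 [ 0.19200707 -0.02331732 -0.9811165 ]] [-0.053859    0.6146583   1.15691158]
scene 44.12447323187836 278.2658093016102 217.08851604532563 [0.04422064 0.         0.         0.         0.        ] [[-0.77904587  0.62696126  0.00266665]
 [ 0.4999021   0.62372121 -0.60089078]
 [-0.37839849 -0.46678842 -0.79932669]] [ 0.47383893 -0.21209082  1.72390456]
{'time_s': 0.1, 'qpos': array([ 1.08468761e+00,  3.81150951e-01,  1.29814167e+00, -4.61008456e-06,
        1.46359972e+00, -2.15312499e-01]), 'qvel': array([ 0.00014043, -0.00035214, -0.00142383, -0.00037193,  0.00070021,
        0.00064514]), 'joint_efforts': array([ 3.01141023e-03, -4.49218619e+01, -2.31656653e+01, -1.98519797e-04,
        3.68009380e-03, -1.92998027e-05]), 'position': array([0.14701391, 0.52972631, 0.23077613]), 'tool_rot': array([-3.14032200e+00, -2.73204034e-04,  2.87079675e+00]), 'wrist_force': array([ 0.23982488, -0.61216334,  0.3024056 ]), 'torque': array([ 0.00593408, -0.04079125, -0.02033805]), 'finger_force': 0.0, 'gripper_width': 0.0854217198314551}
```

View pics/top0.png

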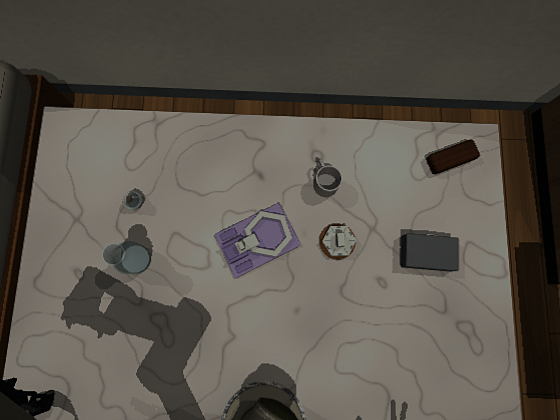

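View pics/scene0.png

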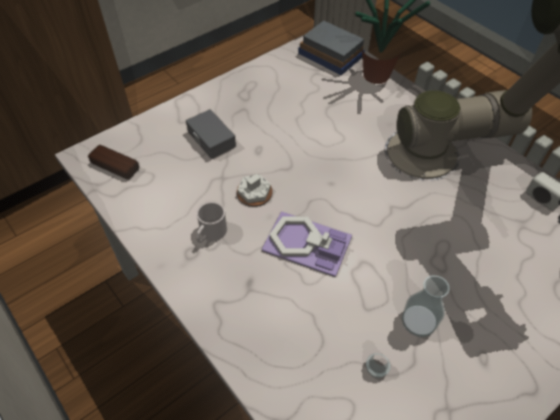

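```bash
cat > h.py <<'E'
import cv2,numpy as np
def cam(n):
    from cell import vision
    return vision.camera(n)
def K(c):
    f=210/np.tan(np.radians(float(c["fov_y"]))/2); return np.array([[f,0,float(c["cx"])],[0,f,float(c["cy"])],[0,0,1]])
def proj(c,P):
    return cv2.projectPoints(np.asarray(P,float).reshape(-1,1,3),cv2.Rodrigues(np.array(c["R"]))[0],np.array(c["t"]),K(c),np.array(c["distortion"]))[0].reshape(-1,2)
def back(c,uv,h):
    p=cv2.undistortPoints(np.asarray(uv,float).reshape(-1,1,2),K(c),np.array(c["distortion"])).reshape(-1,2)
    d=np.c_[p,np.ones(len(p))]@c["R"]; o=-np.array(c["R"]).T@c["t"]
    s=(h-o[2])/d[:,2]; return o+d*s[:,None]
def ortho(c,x0,x1,y0,y1,h,s=0.0005):
    # rows: x decreasing downwards, cols: y decreasing rightwards
    xs=np.arange(x1,x0,-s); ys=np.arange(y1,y0,-s)
    X,Y=np.meshgrid(xs,ys,indexing='ij')
    uv=proj(c,np.stack([X,Y,X*0+h],-1)).reshape(*X.shape,2).astype(np.float32)
    return cv2.remap(np.asarray(c["image"]),uv[...,0],uv[...,1],cv2.INTER_CUBIC)
def cloud(c):
    z=np.asarray(c["z_map"]); v,u=np.nonzero(z>0)
    p=cv2.undistortPoints(np.c_[u,v].astype(float).reshape(-1,1,2),K(c),np.array(c["distortion"])).reshape(-1,2)
    P=(np.c_[p,np.ones(len(p))]*z[v,u][:,None]-c["t"])@c["R"]
    out=np.full(z.shape+(3,),np.nan); out[v,u]=P; return out
E
python3 - <<'E'
from h import *
for n,a,b in(("top",(268,232),(338,240)),("scene",(297,237),(254,187))):
    c=np.load(n+"0.npz")
    g,p=back(c,[a],.028)[0],back(c,[b],.03)[0]; print(n,g,p)
    P=cloud(c); ok=np.isfinite(P[...,0])
    for nm,q in(("ring",g),("pod",p)):
        m=ok&(np.hypot(P[...,0]-q[0],P[...,1]-q[1])<.1); z=P[m][:,2]
        print(nm,np.histogram(z,bins=np.arange(-.01,.09,.005))[0])
    if n=="top": G,Q=g,p
ims=[]
for n in("top","scene"):
    c=np.load(n+"0.npz")
    A=ortho(c,G[0]-.13,G[0]+.1,G[1]-.1,G[1]+.18,.028,.001)
    B=ortho(c,Q[0]-.115,Q[0]+.115,Q[1]-.06,Q[1]+.06,.030,.001)
    ims.append(np.hstack([A,B]))
I=cv2.resize(np.vstack(ims),None,fx=1.3,fy=1.3)
print(I.shape,G[0]+.1,G[1]+.18,Q[0]+.115,Q[1]+.06)
cv2.imwrite("pics/o.png",np.clip(I.astype(float)*1.3,0,255)[:,:,::-1])
E
```

```text
top [0.55449146 0.00721045 0.028     ] [ 0.53621886 -0.20682623  0.03      ]
ring [  18  340  318  392 1064  179   91  418  118   79  143    2    1    1
    3   15   23    1    0]
pod [  73 1169  909  154  112   10   33  340  255    5    4    9    5    3
   42   59    2    0    0]
scene [0.55221552 0.01591457 0.028     ] [ 0.53594286 -0.20903907  0.03      ]
ring [  6 187 311 261 920 306 156 382 193 105 154  27   8   6   7  16  22   4
   0]
pod [ 36 584 868 199 114  39  45 184 229  34  19  13  12  22  38  38   6   1
   0]
(598, 520, 3) 0.6544914569686423 0.18721045166864272 0.651218860130102 -0.14682622857422678[ WARN:0@0.152] global loadsave.cpp:1063 imwrite_ Unsupported depth image for selected encoder is fallbacked to CV_8U.
```

View pics/o.png

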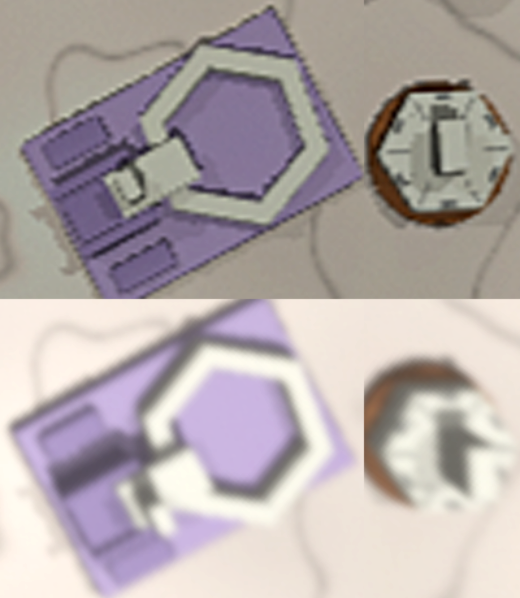

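```bash
cat > fit.py <<'E'
from h import *
from scipy.optimize import minimize
S=.0005
def hexpts(x,y,a,ap,z): 
    t=a+np.pi/6+np.arange(6)*np.pi/3; R=ap/np.cos(np.pi/6)
    return np.c_[x+R*np.cos(t),y+R*np.sin(t),np.full(6,z)]
def mask(shape,c,P,off):  # image-space, supersampled x8 crop
    uv=(proj(c,P)-off+.5)*8
    h=cv2.convexHull(uv.astype(np.float32))
    m=np.zeros((shape[0]*8,shape[1]*8),np.float32); cv2.fillPoly(m,[np.round(h*16).astype(np.int32)],1.0,shift=4)
    return cv2.resize(m,(shape[1],shape[0]),interpolation=cv2.INTER_AREA)
def fit(cost,x0,d):
    best=None
    for k in range(3):
        s=np.vstack([x0]+[np.array(x0)+np.eye(len(x0))[i]*d[i]*(1-2*(k%2)) for i in range(len(x0))])
        r_=minimize(cost,x0,method="Nelder-Mead",options=dict(initial_simplex=s,xatol=1e-5,fatol=1e-6,maxiter=300)); x0=r_.x
    return r_.x,r_.fun
def crop(c,ctr,w):
    uv=proj(c,[ctr])[0].astype(int); off=uv-w
    return np.asarray(c["image"])[off[1]:off[1]+2*w,off[0]:off[0]+2*w].astype(np.float32),off
def purple(I): # >0 on lavender
    return (I[...,2]-I[...,1])/(I.max(-1)+1)
def fit_tray(c,g=(.554,.007),yaw=None):
    I,off=crop(c,(*g,.028),70); p=purple(I)
    w=np.clip((p-.08)/.17,0,1)
    # tray plate
    def plate(x):
        x0,y0,a=x; ca,sa=np.cos(a),np.sin(a)
        L=np.array([[-.075,-.075],[.075,-.075],[.075,.15],[-.075,.15]])
        XY=L@np.array([[ca,sa],[-sa,ca]])+[x0,y0]
        return np.vstack([np.c_[XY,np.full(4,z)] for z in(0,.012)]),L
    full=cv2.morphologyEx((w>.4).astype(np.uint8),cv2.MORPH_OPEN,np.ones((3,3)))
    n,lab,st,_=cv2.connectedComponentsWithStats(full); big=np.zeros_like(full)
    for i in range(1,n):
        if st[i,4]>40: big[lab==i]=1
    hull=cv2.convexHull(np.argwhere(big)[:,::-1].astype(np.int32)); T=np.zeros_like(w); cv2.fillPoly(T,[hull],1.0)
    xt,ft=fit(lambda x:np.abs(mask(w.shape,c,plate(x)[0],off)-T).mean(),[*g,yaw if yaw is not None else 1.05],[.01,.01,.1])
    # ring
    def rc(x,ret=False):
        o=mask(w.shape,c,np.vstack([hexpts(*x,.064,.028),hexpts(*x,.064,.012)]),off)
        i=mask(w.shape,c,hexpts(*x,.048,.028),off)*mask(w.shape,c,hexpts(*x,.048,.012),off)
        model=1-(o-i)
        return model
    V,U=np.mgrid[:w.shape[0],:w.shape[1]]
    Pw=back(c,np.c_[(U+off[0]).ravel(),(V+off[1]).ravel()],.028)[:,:2].reshape(*w.shape,2)
    d=Pw-xt[:2]; yv=np.array([-np.sin(xt[2]),np.cos(xt[2])]); xv=np.array([yv[1],-yv[0]])
    use=(np.hypot(d[...,0],d[...,1])<.08)&~((d@yv>.02)&(np.abs(d@xv)<.03))
    res=[]
    for a0 in np.arange(0,60,12):
        res.append(fit(lambda x:(np.abs(rc(x)-w)*use).sum()/use.sum(),[*xt[:2],np.radians(a0)],[.006,.006,.08]))
    res.sort(key=lambda q:q[1])
    return xt,ft,res
def fit_pod(c,g,z0=.010):
    I,off=crop(c,(*g,z0+.02),40); mx=I.max(-1)
    sat=(mx-I.min(-1))/(mx+1)
    return I,off,sat
E
python3 - <<'E'
from fit import *
c=np.load("top0.npz")
xt,ft,res=fit_tray(c); print("tray",xt,ft)
for x,f in res: print("ring",x[:2],np.degrees(x[2])%60,f)
xt=res[0][0][:2].tolist()+[xt[2]]
P=cloud(c)
for lo,hi,ctr,rad in((.058,.075,xt[:2],.13),(.050,.075,(.536,-.207),.06),(.024,.036,(.536,-.207),.065)):
    m=np.isfinite(P[...,0])&(P[...,2]>lo)&(P[...,2]<hi)&(np.hypot(P[...,0]-ctr[0],P[...,1]-ctr[1])<rad)
    q=P[m]; r_=cv2.minAreaRect(q[:,:2].astype(np.float32)*1000); print(len(q),q.mean(0),(q.max(0)+q.min(0))/2,r_)
# pod image-fit: bar+hex silhouettes against brown/dark
g=(.536,-.207)
I,off,sat=fit_pod(c,g)
print(np.round(sat[::4,::4],2)[4:16,4:16])
V=cv2.resize(I.astype(np.uint8),None,fx=7,fy=7,interpolation=cv2.INTER_CUBIC); V=np.clip(V*1.4,0,255).astype(np.uint8)
V=np.ascontiguousarray(V)
cv2.imwrite("pics/pod.png",V[:,:,::-1]); print(off)
E
```

```text
tray [0.5514005  0.00729942 0.49789636] 0.0034414860419929028
ring [0.5514606  0.00737056] 50.81511674735855 0.1702943437554863
ring [0.55155397 0.00708114] 51.97143260780754 0.17076872064826193
ring [0.55166688 0.00722033] 51.58865381263963 0.17078067050890977
ring [0.55173831 0.00755912] 51.2492580284207 0.17087440062104986
ring [0.55166866 0.00756403] 51.30410700607414 0.1711297881737184
41 [0.50819986 0.08586779 0.06995339] [0.50796319 0.08591942 0.06795523] ((508.6362609863281, 86.12937927246094), (22.580488204956055, 12.97347354888916), 28.840885162353516)
111 [ 0.53607428 -0.20756525  0.06471804] [ 0.53650765 -0.20820791  0.06052641] ((536.5007934570312, -208.66786193847656), (39.63465118408203, 22.455562591552734), 2.6600043773651123)
614 [ 0.53491748 -0.20721278  0.02951868] [ 0.53547299 -0.20845206  0.02995131] ((535.192138671875, -207.9698944091797), (89.69733428955078, 100.32222747802734), 63.77338790893555)
[[0.12 0.13 0.13 0.13 0.11 0.12 0.12 0.12 0.13 0.12 0.12 0.12]
 [0.13 0.13 0.14 0.12 0.13 0.12 0.13 0.12 0.12 0.13 0.12 0.12]
 [0.12 0.13 0.12 0.12 0.23 0.88 0.84 0.46 0.12 0.12 0.12 0.12]
 [0.12 0.13 0.12 0.78 0.07 0.09 0.09 0.08 0.09 0.18 0.12 0.11]
 [0.12 0.12 0.79 0.18 0.08 0.06 0.09 0.1  0.08 0.05 0.11 0.12]
 [0.12 0.12 0.76 0.07 0.07 0.09 0.09 0.07 0.08 0.08 0.43 0.13]
 [0.13 0.11 0.08 0.05 0.09 0.08 0.08 0.07 0.09 0.07 0.06 0.12]
 [0.13 0.11 0.77 0.08 0.1  0.09 0.07 0.07 0.1  0.09 0.38 0.12]
 [0.12 0.12 0.75 0.11 0.1  0.08 0.09 0.09 0.09 0.07 0.23 0.13]
 [0.12 0.12 0.09 0.72 0.08 0.07 0.08 0.07 0.07 0.35 0.13 0.12]
 [0.12 0.13 0.13 0.1  0.75 0.52 0.62 0.64 0.81 0.12 0.14 0.12]
 [0.12 0.13 0.13 0.13 0.12 0.1  0.1  0.1  0.12 0.11 0.13 0.12]]
[298 200]
```

View pics/pod.png

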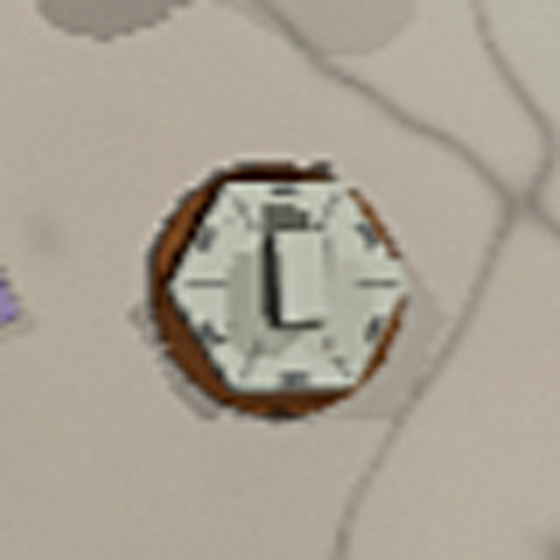

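play_rows(rows=[-0.039, -0.0275, 0, 0, 0, 0, -0.039, -0.0275, 0, 0, 0, 0, -0.039, -0.0275, 0, 0, 0, 0, -0.039, -0.0275, 0, 0, 0, 0, -0.039, -0.0275, 0, 0, 0, 0, -0.039, -0.0275, 0, 0, 0, 0, -0.039, -0.0275, 0, 0, 0, 0, -0.039, -0.0275, 0, 0, 0, 0, -0.039, -0.0275, 0, 0, 0, 0, -0.039, -0.0275, 0, 0, 0, 0, -0.039, -0.0275, 0, 0, 0, 0, -0.039, -0.0275, 0, 0, 0, 0], fingers=0.06)

```text
time_s: 1.6
position: [0.5105, 0.0854, 0.2311]
tool_rot: [-3.142, -0.001, 2.871]
wrist_force: [-0.1, 0.8, 0.2]
gripper_width: 0.0599
finger_force: 0.0
```

play_rows(rows=[0, 0, 0, 0, 0, 0.161, 0, 0, 0, 0, 0, 0.161, 0, 0, 0, 0, 0, 0.161, 0, 0, 0, 0, 0, 0.161, 0, 0, 0, 0, 0, 0.161, 0, 0, 0, 0, 0, 0])

```text
time_s: 2.35
position: [0.5096, 0.0868, 0.231]
tool_rot: [-3.141, -0.0, 2.067]
wrist_force: [0.4, -0.4, 0.3]
gripper_width: 0.0598
finger_force: 0.0
```

```bash
cat > go.py <<'E'
# usage: go.py x y z yawdeg -> remaining shift in current tool axes + turn about tool z
import sys,numpy as np
from scipy.spatial.transform import Rotation as Ro
from cell import status
s=status.read_state(); R=Ro.from_euler("xyz",s["tool_rot"])
x,y,z,yaw=map(float,sys.argv[1:5])
T=Ro.from_euler("xyz",[np.pi,0,np.radians(yaw)])
print("shift",np.round(R.inv().apply(np.array([x,y,z])-s["position"]),4),"rotvec",np.round((R.inv()*T).as_rotvec(),4))
print("t",s["time_s"],"pos",np.round(s["position"],4),"rpy",np.round(np.degrees(s["tool_rot"]),2),"F",np.round(s["wrist_force"],1),"w",round(s["gripper_width"],4),"ff",round(s["finger_force"],1))
E
python3 go.py .509 .0855 .047 118.5
```

```text
shift [-0.0009 -0.0011  0.184 ] rotvec [-0.0006 -0.0004 -0.001 ]
t 2.35 pos [0.5096 0.0868 0.231 ] rpy [-1.7996e+02 -2.0000e-02  1.1844e+02] F [ 0.4 -0.4  0.3] w 0.0598 ff 0.0
```

play_rows(rows=[0, -0.001, 0.035, 0, 0, 0, 0, 0, 0.035, 0, 0, 0, 0, 0, 0.035, 0, 0, 0, 0, 0, 0.035, 0, 0, 0, 0, 0, 0.025, 0, 0, 0, 0, 0, 0.018, 0, 0, 0, 0, 0, 0, 0, 0, 0])

```text
time_s: 3.22
position: [0.5083, 0.0863, 0.0473]
tool_rot: [-3.139, -0.001, 2.069]
wrist_force: [0.2, 0.6, 0.3]
gripper_width: 0.0603
finger_force: 0.0
```

play_rows(rows=[0, 0, 0, 0, 0, 0, 0, 0, 0, 0, 0, 0, 0, 0, 0, 0, 0, 0, 0, 0, 0, 0, 0, 0, 0, 0, 0, 0, 0, 0], fingers=0.015)

```text
time_s: 3.85
position: [0.5078, 0.0857, 0.0494]
tool_rot: [-3.139, 0.0, 2.067]
wrist_force: [-7.4, -4.7, 10.1]
gripper_width: 0.0225
finger_force: 58.6
```

play_rows(rows=[0.002, 0, 0, 0, 0, 0, 0.005, 0, 0, 0, 0, 0, 0.006, 0, 0, 0, 0, 0, 0.006, 0, 0, 0, 0, 0, 0.006, 0, 0, 0, 0, 0, 0.004, 0, 0, 0, 0, 0, 0, 0, 0, 0, 0, 0, 0, 0, 0, 0, 0, 0])

```text
time_s: 4.85
position: [0.495, 0.1095, 0.0494]
tool_rot: [-3.139, 0.004, 2.067]
wrist_force: [-5.0, -17.0, 8.5]
gripper_width: 0.0226
finger_force: 59.2
```

play_rows(rows=[0, 0, 0, 0, 0, 0, 0, 0, 0, 0, 0, 0, 0, 0, 0, 0, 0, 0, 0, 0, -0.02, 0, 0, 0, 0, 0, -0.04, 0, 0, 0, 0, 0, -0.04, 0, 0, 0, 0, 0, -0.04, 0, 0, 0, 0, 0, -0.04, 0, 0, 0], fingers=0.06)

```text
time_s: 5.85
position: [0.4949, 0.112, 0.2297]
tool_rot: [3.141, -0.0, 2.066]
wrist_force: [-0.6, -0.8, -0.0]
gripper_width: 0.0599
finger_force: 0.0
```

```bash
python3 go.py .536 -.208 .23 3
```

```text
shift [-3.011e-01 -1.160e-01 -3.000e-04] rotvec [ 0.0000e+00 -2.0000e-04  2.0139e+00]
t 5.85 pos [0.4949 0.112  0.2297] rpy [179.99  -0.   118.39] F [-0.6 -0.8 -0. ] w 0.0599 ff 0.0
```

play_rows(rows=[-0.0376, -0.0145, 0, 0, 0, 0, -0.0376, -0.0145, 0, 0, 0, 0, -0.0376, -0.0145, 0, 0, 0, 0, -0.0376, -0.0145, 0, 0, 0, 0, -0.0376, -0.0145, 0, 0, 0, 0, -0.0376, -0.0145, 0, 0, 0, 0, -0.0376, -0.0145, 0, 0, 0, 0, -0.0376, -0.0145, 0, 0, 0, 0, 0, 0, 0, 0, 0, 0])

```text
time_s: 6.98
position: [0.5359, -0.2101, 0.2277]
tool_rot: [-3.141, -0.0, 2.063]
wrist_force: [0.7, 1.0, -0.3]
gripper_width: 0.0601
finger_force: 0.0
```

play_rows(rows=[0, 0, 0, 0, 0, 0.168, 0, 0, 0, 0, 0, 0.168, 0, 0, 0, 0, 0, 0.168, 0, 0, 0, 0, 0, 0.168, 0, 0, 0, 0, 0, 0.168, 0, 0, 0, 0, 0, 0.168, 0, 0, 0, 0, 0, 0.168, 0, 0, 0, 0, 0, 0.168, 0, 0, 0, 0, 0, 0.168, 0, 0, 0, 0, 0, 0.168, 0, 0, 0, 0, 0, 0.168, 0, 0, 0, 0, 0, 0.168])

```text
time_s: 8.48
position: [0.5359, -0.2067, 0.2284]
tool_rot: [-3.141, 0.0, 0.045]
wrist_force: [-0.6, -0.4, -0.0]
gripper_width: 0.0601
finger_force: 0.0
```

```bash
cat > look.py <<'E'
import sys
from fit import *
n=sys.argv[1]; C={}
for k in("top","scene"):
    c=cam(k); np.savez(f"{k}{n}.npz",**{a:np.array(v) for a,v in c.items()}); C[k]=c
c=C["top"]
xt,ft,res=fit_tray(c,(.5515,.0074),.498); print("tray",xt,ft); x,f=res[0]; print("ring",x[:2],np.degrees(x[2])%60,f)
P=cloud(c)
def rect(lo,hi,ctr,rad):
    m=np.isfinite(P[...,0])&(P[...,2]>lo)&(P[...,2]<hi)&(np.hypot(P[...,0]-ctr[0],P[...,1]-ctr[1])<rad)
    q=P[m]
    if len(q)>5: print(len(q),q.mean(0).round(4),cv2.minAreaRect(q[:,:2].astype(np.float32)*1000))
rect(.062,.08,(.50,.099),.03)
rect(.024,.032,x[:2],.076)
d=np.array([(.508-.5515),.086-.0074])
cv2.imwrite(f"pics/l{n}.png",np.clip(np.hstack([cv2.resize(ortho(C["top"],.43,.65,-.1,.16,.028,.001).astype(np.float32),None,fx=1.5,fy=1.5),cv2.resize(ortho(C["scene"],.43,.65,-.1,.16,.028,.001).astype(np.float32),None,fx=1.5,fy=1.5)])*1.2,0,255).astype(np.uint8)[:,:,::-1])
E
python3 look.py 1; python3 go.py .536 -.208 .045 3
```

```text
tray [0.55123594 0.00755516 0.49962514] 0.0034223534166812897
ring [0.55145968 0.00736672] 50.81267678974889 0.1753722423237901
41 [0.4954 0.1098 0.0702] ((495.8991394042969, 109.9971923828125), (23.183799743652344, 13.13768482208252), 28.780611038208008)
612 [0.551  0.0078 0.0279] ((551.8822021484375, 8.162689208984375), (144.04598999023438, 126.93952941894531), 20.72199821472168)
shift [0.     0.0012 0.1834] rotvec [-0.0003  0.     -0.0026]
t 8.575 pos [ 0.5359 -0.2069  0.2284] rpy [-179.98    0.      2.85] F [ 0.4 -0.4 -0.4] w 0.06 ff 0.0
```

View pics/l1.png

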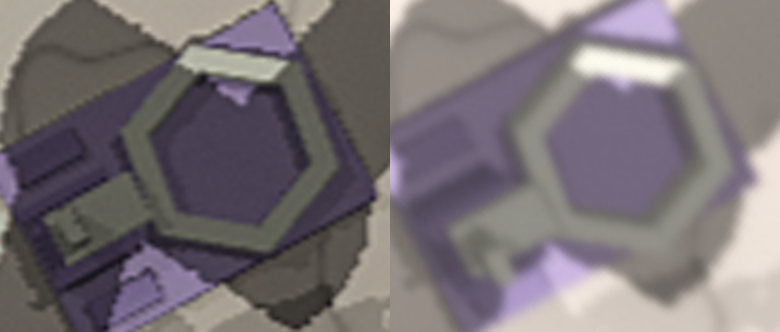

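play_rows(rows=[0, 0.001, 0.035, 0, 0, 0, 0, 0, 0.035, 0, 0, 0, 0, 0, 0.035, 0, 0, 0, 0, 0, 0.035, 0, 0, 0, 0, 0, 0.028, 0, 0, 0, 0, 0, 0.018, 0, 0, 0, 0, 0, 0, 0, 0, 0])

```text
time_s: 9.45
position: [0.5355, -0.2081, 0.0414]
tool_rot: [-3.14, 0.002, 0.053]
wrist_force: [-0.4, -0.3, -0.4]
gripper_width: 0.0601
finger_force: 0.0
```

play_rows(rows=[0, 0, 0, 0, 0, 0, 0, 0, 0, 0, 0, 0, 0, 0, 0, 0, 0, 0, 0, 0, 0, 0, 0, 0, 0, 0, 0, 0, 0, 0], fingers=0.012)

```text
time_s: 10.07
position: [0.5365, -0.2093, 0.0436]
tool_rot: [3.14, -0.002, 0.05]
wrist_force: [0.1, 0.7, 5.4]
gripper_width: 0.0209
finger_force: 60.2
```

play_rows(rows=[0, 0, -0.006, 0, 0, 0, 0, 0, -0.018, 0, 0, 0, 0, 0, -0.018, 0, 0, 0, 0, 0, -0.018, 0, 0, 0, 0, 0, 0, 0, 0, 0, 0, 0, 0, 0, 0, 0])

```text
time_s: 10.82
position: [0.5356, -0.2087, 0.1016]
tool_rot: [-3.141, 0.001, 0.05]
wrist_force: [0.9, 0.1, -2.0]
gripper_width: 0.0204
finger_force: 59.1
```

```bash
python3 - <<'E'
from h import *
c=cam("top"); P=cloud(c)
for lo,hi in((.070,.092),(.105,.14)):
    m=np.isfinite(P[...,0])&(P[...,2]>lo)&(P[...,2]<hi)&(np.hypot(P[...,0]-.536,P[...,1]+.208)<.062)
    q=P[m]; print(len(q),q.mean(0).round(4) if len(q) else "",cv2.minAreaRect(q[:,:2].astype(np.float32)*1000) if len(q) else "")
I=np.asarray(c["image"])[190:290,290:390]; cv2.imwrite("pics/g.png",cv2.resize(I,None,fx=5,fy=5)[:,:,::-1])
E
python3 go.py .5514 .0075 .1 -9
```

```text
0  
0  
shift [ 0.0266 -0.2152  0.0016] rotvec [-0.0008  0.0015  0.2069]
t 10.875 pos [ 0.5356 -0.2087  0.1015] rpy [-1.7994e+02  8.0000e-02  2.8600e+00] F [ 1.6  0.7 -1.9] w 0.0209 ff 59.1
```

View pics/g.png

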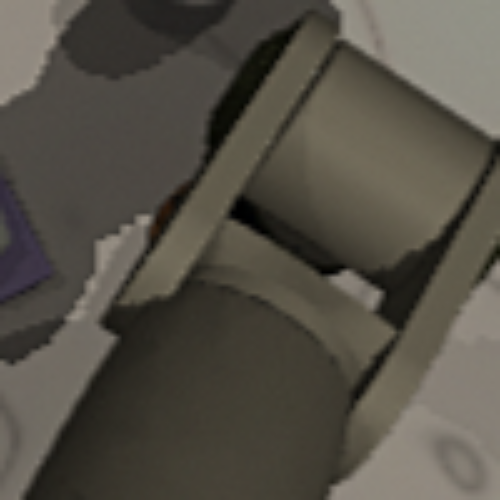

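play_rows(rows=[0.002, -0.0152, 0, 0, 0, 0, 0.0035, -0.028, 0, 0, 0, 0, 0.0035, -0.028, 0, 0, 0, 0.04, 0.0035, -0.028, 0, 0, 0, 0.04, 0.0035, -0.028, 0, 0, 0, 0.04, 0.0035, -0.028, 0, 0, 0, 0.04, 0.0035, -0.028, 0, 0, 0, 0.04, 0.002, -0.02, 0, 0, 0, 0, 0, -0.008, 0, 0, 0, 0.01, 0, 0, 0, 0, 0, 0])

```text
time_s: 12.12
position: [0.5671, 0.0012, 0.1022]
tool_rot: [3.141, 0.0, -0.159]
wrist_force: [-0.3, -0.3, -1.6]
gripper_width: 0.021
finger_force: 59.1
```

```bash
python3 go.py .5519 .0075 .066 -9.2
```

```text
shift [-0.016  -0.0038  0.0362] rotvec [0.0001 0.0003 0.0011]
t 12.125 pos [0.5671 0.0012 0.1022] rpy [ 1.7999e+02  2.0000e-02 -9.1400e+00] F [-0.3 -0.3 -1.6] w 0.021 ff 59.1
```

play_rows(rows=[-0.008, -0.0019, 0, 0, 0, 0, -0.008, -0.0019, 0, 0, 0, 0, 0, 0, 0.012, 0, 0, 0, 0, 0, 0.012, 0, 0, 0, 0, 0, 0.01, 0, 0, 0, 0, 0, 0, 0, 0, 0])

```text
time_s: 12.88
position: [0.5516, 0.0073, 0.0672]
tool_rot: [-3.141, 0.002, -0.16]
wrist_force: [1.1, -1.6, -2.3]
gripper_width: 0.0208
finger_force: 59.1
```

```bash
python3 go.py .5519 .0075 .0616 -9.2; python3 - <<'E'
from h import *
c=cam("top"); s=cam("scene"); np.savez("scene2.npz",**{a:np.array(v) for a,v in s.items()})
I=np.hstack([cv2.resize(np.asarray(x["image"])[v-50:v+50,u-50:u+50],None,fx=4,fy=4,interpolation=cv2.INTER_CUBIC) for x,u,v in((c,268,232),(s,297,237))])
cv2.imwrite("pics/p.png",np.clip(I*1.2,0,255).astype(np.uint8)[:,:,::-1])
E
```

```text
shift [ 0.0002 -0.0002  0.0056] rotvec [-0.0001  0.0021  0.0003]
t 12.875 pos [0.5516 0.0073 0.0672] rpy [-1.7999e+02  1.2000e-01 -9.1800e+00] F [ 1.1 -1.6 -2.3] w 0.0208 ff 59.1
```

View pics/p.png

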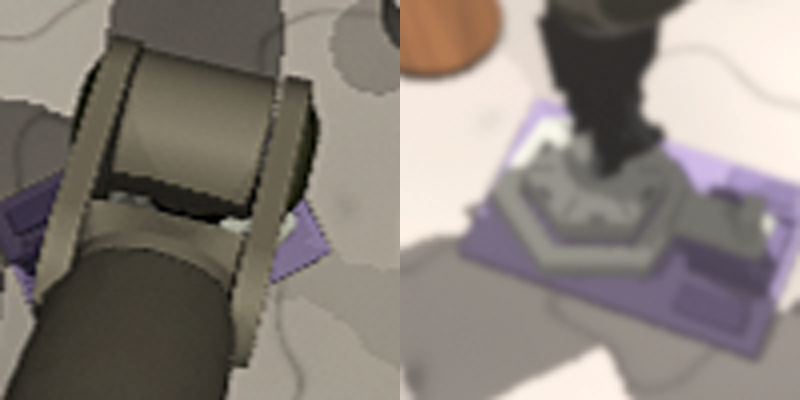

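play_rows(rows=[0, 0, 0.003, 0, 0, 0, 0, 0, 0.003, 0, 0, 0, 0, 0, 0.003, 0, 0, 0, 0, 0, 0, 0, 0, 0])

```text
time_s: 13.48
position: [0.5519, 0.0073, 0.0591]
tool_rot: [-3.142, 0.0, -0.16]
wrist_force: [-0.2, -0.2, -1.4]
gripper_width: 0.021
finger_force: 59.1
```

play_rows(rows=[0, 0, 0.003, 0, 0, 0, 0, 0, 0.003, 0, 0, 0, 0, 0, 0.003, 0, 0, 0, 0, 0, 0, 0, 0, 0])

```text
time_s: 13.98
position: [0.5519, 0.0074, 0.05]
tool_rot: [-3.142, 0.001, -0.16]
wrist_force: [-0.3, 0.6, -2.2]
gripper_width: 0.0212
finger_force: 59.1
```

Well inside the recess without touching; a little further to the floor.

play_rows(rows=[0, 0, 0.002, 0, 0, 0, 0, 0, 0.002, 0, 0, 0, 0, 0, 0.0015, 0, 0, 0, 0, 0, 0, 0, 0, 0])

```text
time_s: 14.48
position: [0.552, 0.0074, 0.0456]
tool_rot: [3.141, -0.0, -0.16]
wrist_force: [-2.3, 0.8, 5.7]
gripper_width: 0.0206
finger_force: 60.1
```

play_rows(rows=[0, 0, 0, 0, 0, 0, 0, 0, 0, 0, 0, 0, 0, 0, 0, 0, 0, 0, 0, 0, 0, 0, 0, 0, 0, 0, -0.02, 0, 0, 0, 0, 0, -0.04, 0, 0, 0, 0, 0, -0.04, 0, 0, 0, 0, 0, -0.04, 0, 0, 0, 0, 0, -0.04, 0, 0, 0, 0, 0, 0, 0, 0, 0], fingers=0.06)

```text
time_s: 15.72
position: [0.553, 0.0072, 0.2277]
tool_rot: [3.141, -0.006, -0.16]
wrist_force: [0.7, 0.1, 0.1]
gripper_width: 0.0599
finger_force: 0.0
```

```bash
python3 go.py .4955 .110 .23 118.5; python3 - <<'E'
from h import *
s=cam("scene"); P=cloud(s)
for lo,hi,rad in((.024,.036,.05),(.060,.075,.04)):
    m=np.isfinite(P[...,0])&(P[...,2]>lo)&(P[...,2]<hi)&(np.hypot(P[...,0]-.5514,P[...,1]-.0075)<rad); q=P[m]
    print(len(q),q.mean(0).round(4),np.median(q[:,2]),q[:,2].std())
    A=np.c_[q[:,:2]-q[:,:2].mean(0),np.ones(len(q))]; print(np.linalg.lstsq(A,q[:,2],rcond=None)[0].round(3))
E
```

```text
shift [-0.0731 -0.0924 -0.0028] rotvec [ 0.007  -0.0031 -2.2284]
t 15.725 pos [0.553  0.0072 0.2277] rpy [179.99  -0.35  -9.18] F [0.7 0.1 0.1] w 0.0599 ff 0.0
530 [0.5563 0.0139 0.0315] 0.0317361647073275 0.0024963738472178754
[-0.008 -0.011  0.032]
109 [0.5527 0.0098 0.0675] 0.06758956963933817 0.002975306146900506
[-0.012 -0.091  0.068]
```

play_rows(rows=[-0.0183, -0.0231, 0, 0, 0, 0, -0.0183, -0.0231, 0, 0, 0, 0, -0.0183, -0.0231, 0, 0, 0, 0, -0.0183, -0.0231, 0, 0, 0, 0])

```text
time_s: 16.27
position: [0.4934, 0.111, 0.2232]
tool_rot: [3.141, 0.003, -0.16]
wrist_force: [0.3, -0.0, 0.2]
gripper_width: 0.0599
finger_force: 0.0
```

play_rows(rows=[0, 0, 0, 0, 0, -0.1857, 0, 0, 0, 0, 0, -0.1857, 0, 0, 0, 0, 0, -0.1857, 0, 0, 0, 0, 0, -0.1857, 0, 0, 0, 0, 0, -0.1857, 0, 0, 0, 0, 0, -0.1857, 0, 0, 0, 0, 0, -0.1857, 0, 0, 0, 0, 0, -0.1857, 0, 0, 0, 0, 0, -0.1857, 0, 0, 0, 0, 0, -0.1857, 0, 0, 0, 0, 0, -0.1857, 0, 0, 0, 0, 0, -0.1857])

```text
time_s: 17.77
position: [0.4939, 0.1102, 0.2232]
tool_rot: [-3.139, -0.002, 2.074]
wrist_force: [-0.8, 0.4, -0.4]
gripper_width: 0.0604
finger_force: 0.0
```

```bash
python3 go.py .4958 .110 .049 118.5; python3 - <<'E'
from h import *
c=cam("top"); s=cam("scene")
I=np.hstack([cv2.resize(np.asarray(x["image"])[v-50:v+50,u-50:u+50],None,fx=4,fy=4,interpolation=cv2.INTER_CUBIC) for x,u,v in((c,268,232),(s,297,237))])
cv2.imwrite("pics/q.png",np.clip(I*1.2,0,255).astype(np.uint8)[:,:,::-1])
E
```

```text
shift [-0.0014  0.0021  0.1742] rotvec [-0.0027 -0.0015  0.0061]
t 17.775 pos [0.4939 0.1102 0.2232] rpy [-1.7985e+02 -9.0000e-02  1.1885e+02] F [-0.8  0.4 -0.4] w 0.0604 ff 0.0
```

View pics/q.png

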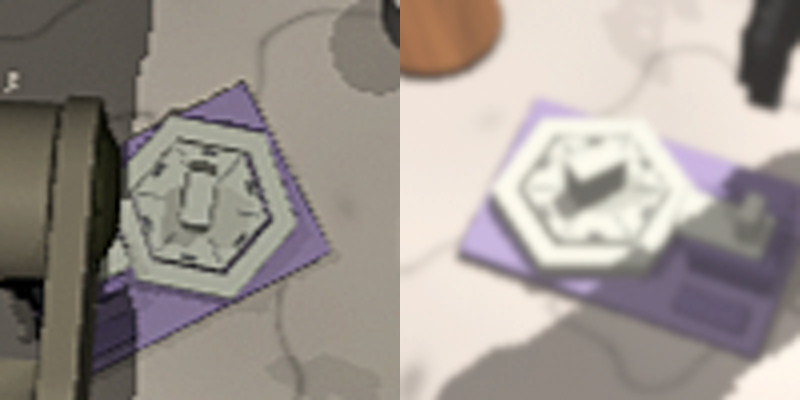

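The box is seated in the ring, level (bar at about (197,195) in the left half). Now shut the latch.

play_rows(rows=[-0.0014, 0.002, 0.035, 0, 0, 0.006, 0, 0, 0.035, 0, 0, 0, 0, 0, 0.035, 0, 0, 0, 0, 0, 0.035, 0, 0, 0, 0, 0, 0.022, 0, 0, 0, 0, 0, 0.012, 0, 0, 0, 0, 0, 0, 0, 0, 0])

```text
time_s: 18.75
position: [0.4965, 0.1099, 0.0502]
tool_rot: [-3.14, -0.001, 2.06]
wrist_force: [0.1, -0.0, 0.6]
gripper_width: 0.0598
finger_force: 0.0
```

play_rows(rows=[0, 0, 0, 0, 0, 0, 0, 0, 0, 0, 0, 0, 0, 0, 0, 0, 0, 0, 0, 0, 0, 0, 0, 0, 0, 0, 0, 0, 0, 0], fingers=0.015)

```text
time_s: 19.38
position: [0.4952, 0.1091, 0.0518]
tool_rot: [-3.138, 0.0, 2.063]
wrist_force: [-10.2, -6.1, 11.7]
gripper_width: 0.0224
finger_force: 58.6
```

play_rows(rows=[-0.003, 0, 0, 0, 0, 0, -0.006, 0, 0, 0, 0, 0, -0.006, 0, 0, 0, 0, 0, -0.006, 0, 0, 0, 0, 0, -0.004, 0, 0, 0, 0, 0, -0.003, 0, 0, 0, 0, 0, 0, 0, 0, 0, 0, 0])

```text
time_s: 20.25
position: [0.5087, 0.0845, 0.0519]
tool_rot: [-3.139, 0.0, 2.062]
wrist_force: [-9.6, -6.2, 11.7]
gripper_width: 0.0227
finger_force: 58.4
```

play_rows(rows=[-0.002, 0, 0, 0, 0, 0, -0.002, 0, 0, 0, 0, 0, 0, 0, 0, 0, 0, 0])

```text
time_s: 20.62
position: [0.5096, 0.0826, 0.0519]
tool_rot: [-3.138, -0.003, 2.062]
wrist_force: [-12.2, 4.2, 14.4]
gripper_width: 0.0227
finger_force: 58.9
```

play_rows(rows=[0, 0, 0, 0, 0, 0, 0, 0, 0, 0, 0, 0, 0, 0, 0, 0, 0, 0, 0, 0, -0.015, 0, 0, 0, 0, 0, -0.03, 0, 0, 0, 0, 0, -0.04, 0, 0, 0, 0, 0, -0.04, 0, 0, 0, 0, 0, -0.04, 0, 0, 0, 0, 0, 0, 0, 0, 0, 0, 0, 0, 0, 0, 0], fingers=0.06)

```text
time_s: 21.88
position: [0.5117, 0.0817, 0.215]
tool_rot: [-3.141, -0.001, 2.062]
wrist_force: [-1.1, 0.7, -1.1]
gripper_width: 0.0599
finger_force: 0.0
```

```bash
python3 go.py .5 .1 .2 118; python3 - <<'E'
from h import *
s=cam("scene"); P=cloud(s); ok=np.isfinite(P[...,0])
for lo,hi,ctr,rad in((.024,.034,(.5514,.0075),.045),(.060,.075,(.5514,.0075),.04),(.062,.08,(.505,.09),.035)):
    m=ok&(P[...,2]>lo)&(P[...,2]<hi)&(np.hypot(P[...,0]-ctr[0],P[...,1]-ctr[1])<rad); q=P[m]
    print(len(q),q.mean(0).round(4),cv2.minAreaRect(q[:,:2].astype(np.float32)*1000))
cv2.imwrite("pics/z.png",cv2.resize(np.asarray(s["image"])[187:287,237:357],None,fx=5,fy=5)[:,:,::-1])
E
```

```text
shift [ 0.0216 -0.0016  0.015 ] rotvec [-0.0011 -0.0007  0.0025]
t 21.875 pos [0.5117 0.0817 0.215 ] rpy [-1.7994e+02 -4.0000e-02  1.1814e+02] F [-1.1  0.7 -1.1] w 0.0599 ff 0.0
290 [0.5589 0.01   0.0312] ((553.0995483398438, 5.374046325683594), (87.43101501464844, 82.56529998779297), 37.44259262084961)
109 [0.5528 0.0097 0.0676] ((551.4368896484375, 8.673771858215332), (25.14651107788086, 41.44294738769531), 81.57388305664062)
46 [0.5117 0.0831 0.07  ] ((510.6679382324219, 82.07457733154297), (24.4697208404541, 13.879518508911133), 29.944576263427734)
```

View pics/z.png

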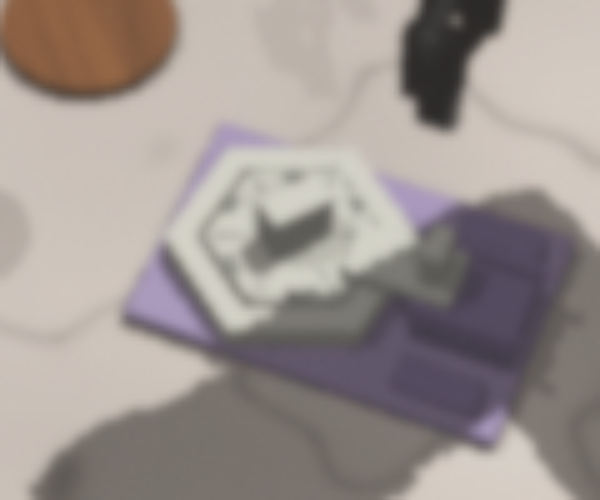

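The tongue lies over the box edge and the tab is about 85 mm from the axis, so the latch is shut and the box is home.

```bash
python3 -c "
from cell import r
print(r.hand_in())"
```

```text
the job is handed in; nothing more can be done
None
```

The pill box is seated level in the recess, the latch is slid fully shut over its edge and the gripper is clear; I handed the job in at about 22 s, and the hand-in gave no verdict. The box went straight in because I lined it up with the ring first, so it needed no turning or pressing.

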